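# Stow the telescoping outfeed support of a rail cutter

## Task

Rail cutting is finished: collapse the cutter's telescoping outfeed support, innermost tube first. Slide the thin tube with the rail saddle fully home while the middle tube is still clamped; then slacken the clamp nut about a sixth of a turn with the T-handle wrench standing on it, slide the middle tube fully home, and turn the nut tight again. Leave the wrench standing upright on the nut and do not disturb the parts lying around.

Things in the scene. Friction and masses are not known exactly. Their poses are not given: they have to be found in the camera images.
- cutter: the rail cutter, bolted to the bench with its base plate, outer tube and split clamp; origin on the bench under the clamp's mouth. Axes: the tubes run out level along -y, z is up. Its base plate is 150 mm wide; the cutter block (120 mm wide, 220 mm tall) stands at y 150 to 230 mm, its hand lever rises over x 40 to 130 mm, y 190 to 220 mm to 385 mm above the bench
- clamp_mouth (a point): centre of the mouth of the grey split clamp (52 mm diameter, y 0 to 60 mm) in which the outer tube (34 mm diameter) ends: a point on the axis of the three tubes, 55 mm above the bench, axes as the cutter. The clamp's two flat ears stick out 69 mm to -x
- middle_tube (a joint): how far the middle tube (steel, 26 mm diameter, teeth along its -x side) is drawn out of the outer tube, in m: 0 = fully home, against a solid stop; 0.105 at most. The tight clamp holds it by the teeth against more than 60 N, with about 2 mm of play; with the clamp slack it slides with a friction of about 8 N and stays where it is left. Clamp it only fully home: elsewhere the teeth may not mesh
- middle_collar (a point): centre of the black end collar of the middle tube, 38 mm diameter, 36 mm long along the tube, 55 mm above the bench; axes as the cutter. Home, it stands 18 mm out from clamp_mouth, against the clamp
- inner_tube (a joint): how far the inner tube (steel, 18 mm diameter) is drawn out of the middle tube, in m: 0 = fully home, against a solid stop; 0.105 at most. It slides with a friction of about 5 N and stays where it is left
- saddle (a point): centre of the saddle plate's top at the inner tube's outer end, 133 mm above the bench, axes as the cutter; 94 mm out from clamp_mouth when both tubes are home. Plate 50 (x) x 24 (y) x 8 mm with 6 mm lips along its x edges, on a post 30 (x) x 16 (y) mm that reaches down to 40 mm above the bench. Push on the post's outer (-y) face, which is free, or grip the plate across x
- clamp_nut (a joint): angle of the clamp's steel hex nut (19 mm across flats, 18 mm high) in rad: 0 = fully tight (solid stop, as at the start), growing anticlockwise seen from above as it is slackened, 1.5 at most; from 0.6 on the middle tube is free. It takes about 0.3 N m to turn and stays where it is left
- nut_top (a point): centre of the nut's top face, 94 mm above the bench, at x -50 mm, y +30 mm from clamp_mouth. The nut sits on a washer on the upper ear, 76 mm above the bench, and is covered by the wrench's socket
- wrench_bar (a point): centre of the round crossbar (14 mm diameter, 110 mm long along x) of the loose steel T-handle socket wrench, 320 g, which starts upright on the nut, its bar 191 mm above the bench. z points up along the shank (13 mm diameter, on the axis). Lower rim 115 mm below this point; socket 31 mm diameter, 24 mm deep, with 0.1 to 0.2 rad of free play on the nut to either side
- contactor: bystander: black and grey contactor, 78 x 45 x 84 mm, origin at the centre of its underside
- duct_piece: bystander: grey slotted wiring duct, 160 x 40 x 50 mm, origin at the centre of its underside
- rail_offcut: bystander: offcut of steel mounting rail, 150 mm long (x), 36 mm wide, 7.5 mm high, origin at the centre of its underside
Not all that is in view belongs to the job. What is shaped like the part that bears wrench_bar but pink, purple or yellow is not meant.

How it is judged:
On the way, in this order (a step that is already met when the one before it is completed fails the run):
1. the inner tube is fully home (within 4 mm) while the middle tube is still drawn out by more than 40 mm and the nut still tight (value of joint inner_tube below 0.004 m and value of joint middle_tube above 0.04 m and value of joint clamp_nut below 0.35 rad), for 0.2 s.
2. the nut is slackened by more than 0.6 rad with the wrench standing on it, the middle tube still drawn out by more than 40 mm (value of joint clamp_nut above 0.6 rad and horizontal distance between wrench_bar and nut_top below 0.02 m and value of joint middle_tube above 0.04 m), for 0.1 s.
3. the middle tube is fully home too (within 4 mm), the inner tube still home (value of joint each of middle_tube, inner_tube below 0.004 m), for 0.2 s.
4. the nut is tight again (within 0.35 rad of its stop), turned with the wrench standing on it (value of joint clamp_nut below 0.35 rad and horizontal distance between wrench_bar and nut_top below 0.02 m), for 0.1 s.
At the end, for the whole second after the job is handed in: Both tubes are fully home (each within 4 mm of its stop), the clamp nut is tight (within 0.35 rad of its stop), and the wrench stands upright on the nut (tilted less than 0.15 rad, its crossbar within 20 mm of the nut's axis and less than 105 mm from nut_top), released (all of step 3 and all of step 4 and distance between wrench_bar and nut_top below 0.105 m and angle between wrench_bar's own z axis and vertical below 0.15 rad); the robot touches nothing.
It fails at once if a bystander (contactor, duct piece or rail offcut) is moved by more than 25 mm (distance of any of contactor, duct_piece, rail_offcut from where it was at the start of the episode above 0.025 m).
It also fails if it takes over 72 s, if anything falls off the work surface, if the arm or the gripper's body presses on something with over 40 N, if the wrist force passes 120 N, or if a joint passes its speed limit or range.

## Robot

A 6-joint arm with a two-finger parallel gripper is mounted at the origin on the work surface. World frame = base frame: x ahead of the robot, y to its left, z up, the work surface at z = 0. Lengths are in m, angles in rad, forces in N, time in s.
With the tool pointing down it reaches from about 0.25 to 0.775 m from the base axis. Payload 4 kg.
Tool frame: the origin (TCP) lies between the finger pads; the fingertips stand 19 mm ahead of it and the grasp point (between the pads) is the TCP; z points along the fingers, y is the direction in which the jaws open and shut (so a half turn about z gives the same grasp; the last joint's range is limited). The gripper opens to 94 mm and grips with 3 to 60 N. Pads are 16 mm wide; open, the fingers measure 119 mm over their backs; the gripper's body (75 mm by 177 mm) begins 78 mm behind the grasp point.
Start: joints at [1.046, 0.087, 1.371, -0, 1.684, -0.103], TCP at [0.225, 0.502, 0.225] pointing down, gripper open.
Joint ranges: [-3.1, 3.1], [-0.76, 2.03], [0.27, 2.55], [-1.08, 4.22], [0.17, 2.65], [-2.57, 2.57]. Speed limits (rad/s): [2.79, 2.79, 3.14, 3.14, 3.14, 3.14].

## Interface

Orientations are given as a unit quaternion [w, x, y, z].
In Python, from bench import manip gives the robot as it stands.
- The arm moves only by the tool step_arm, never from a script. Its argument "moves" is a list that holds one entry, the list of rows, each a list of 6 numbers: the shift along the tool's x, y, z scaled (see below), then the turn, a rotation vector about the tool's x, y, z scaled (see below). A call has 1 to 5 rows; each row is the pose to reach, as a shift and turn from the pose commanded when the call began, along the tool's axes at that moment; what a row does not reach only later rows make up. The controller multiplies each number of a shift by 0.8 m and each number of a turn by 120 degrees. A row lasts 1/8 s, in which the tool goes at most 62.5 mm and 10.7 degrees, less where a joint would pass 70% of its speed; a pose out of reach is approached as far as the arm can. A call with a number of a shift or a turn outside -1 to 1 is refused whole. A call with a gripper value outside its range is refused whole. "grip" is the opening, from -1 (shut) to 1 (fully open), set as the call begins (left out, the last holds). The fingers move at their own pace and stop on an object; "force" is the grip in N (left out, the last holds). Time passes only in rows, so rows that repeat a pose let the fingers close. It gives the time, the measured TCP pose, the force and the opening at its end, in the units of the state.
- manip.sense(): the state, without advancing time (a new reading comes with each control period).
- manip.camera(name): name is "scene" or "top" or "wrist"; returns a dict with "img" (420x560x3 uint8, red, green, blue), "fx", "fy", "cx", "cy" (pixels), "extrinsics" (4x4, takes a point from world to camera coordinates). Camera axes: x right, y up, looking along -z (the intrinsics and any distortion apply to the point x, -y, -z); pixel columns grow to the right and rows downward; lengths in m; the calibration is good to about 2 mm. A picture is of the moment at which its call begins. There is no depth.
- manip.hand_in(): hands the job in, once; it reports no verdict.
The state is a dict: "t": time; "q": joint angles; "joint_vel": joint speeds; "effort": joint torques, N m; "position": TCP position; "orientation": TCP orientation; "ft_force": force on the tool from outside, world axes, zero at the start; "wrist_torque": the same for the moment, N m; "gripper_width": finger opening in m.
Only numpy, scipy, OpenCV 4.12 (cv2) and the standard library are available. Lean on these libraries where they do the work, as an engineer would, in place of code of your own. Each camera call takes 0.05 s, during which the arm holds its last target.

## Working session

There is one attempt and no reset: what is moved stays moved. The work goes in short steps, Python scripts to look and compute and a tool call to move; the robot and the scene stay as the last step left them, time stands still between calls to the robot, and variables do not carry over. Pictures are saved under pics/ and viewed, and the job is handed in when it is done.

Besides the shell and the picture viewer there is one more tool, called after ">>>" in YAML: its name, and indented under it one key for each argument. step_arm: Moves the arm, as the interface text tells. Shifts and turns lie within -1 to 1; 1 stands for 0.8 m of shift or 120 degrees of turn. Its arguments: {"type":"object","properties":{"moves":{"type":"array"},"grip":{"type":"number"},"force":{"type":"number"}},"required":["moves"]}

```bash
ls; mkdir -p pics
python3 - <<'E'
from bench import manip
import cv2,numpy as np
for n in("scene","top","wrist"):
    c=manip.camera(n); cv2.imwrite(f"pics/a_{n}.png",c["img"][:,:,::-1])
    print(n,c["fx"],c["fy"],c["cx"],c["cy"],[k for k in c]); print(np.round(c["extrinsics"],4).tolist())
print(manip.sense())
E
```

```text
pics
scene 411.5347415567735 411.5347415567735 276.3530088587201 210.84303074499402 ['img', 'fx', 'fy', 'cx', 'cy', 'extrinsics']
[[0.5684, 0.8225, -0.022, -0.3209], [-0.5449, 0.3964, 0.7389, 0.2015], [0.6165, -0.408, 0.6735, -1.4862], [0.0, 0.0, 0.0, 1.0]]
top 512.2483356671149 512.2483356671149 290.9751917379827 212.44743218496492 ['img', 'fx', 'fy', 'cx', 'cy', 'extrinsics']
[[0.0846, -0.9964, 0.0026, -0.0455], [0.9736, 0.0832, 0.2126, -0.5624], [-0.2121, -0.0154, 0.9771, -1.3287], [0.0, 0.0, 0.0, 1.0]]
wrist 346.7813471384495 346.7813471384495 282.1805268182309 206.44316632647644 ['img', 'fx', 'fy', 'cx', 'cy', 'extrinsics']
[[0.4084, 0.9128, -0.002, -0.55], [-0.8815, 0.3939, -0.2604, 0.0285], [-0.2369, 0.1081, 0.9655, -0.3917], [0.0, 0.0, 0.0, 1.0]]
{'t': 0.15, 'q': array([ 1.04592537e+00,  8.77842221e-02,  1.37186879e+00, -7.53990827e-07,
        1.68361672e+00, -1.03117670e-01]), 'joint_vel': array([-0.00068072, -0.00306875, -0.00325511, -0.00124565, -0.00159176,
       -0.00190132]), 'effort': array([ 1.31406785e-03, -3.40646589e+01, -3.02791107e+01,  7.17493845e-02,
        3.05080321e-02, -1.29121786e-04]), 'position': array([0.22496813, 0.50146466, 0.22359302]), 'orientation': array([-2.58634462e-04,  2.09317171e-01,  9.77847442e-01, -7.97654980e-04]), 'ft_force': array([-0.65068438, -0.66815161, -0.9051916 ]), 'wrist_torque': array([-0.01900691, -0.01662861,  0.01681123]), 'gripper_width': 0.09377808878894481}
```

View pics/a_scene.png

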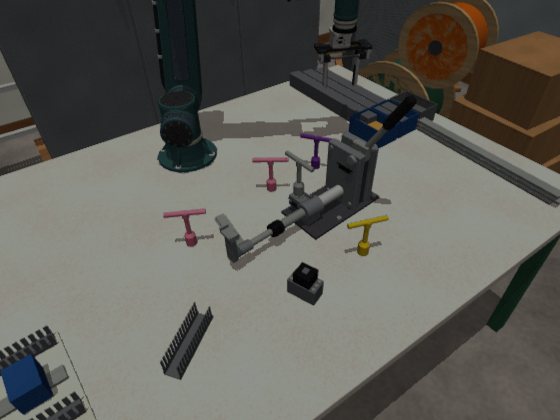

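View pics/a_top.png

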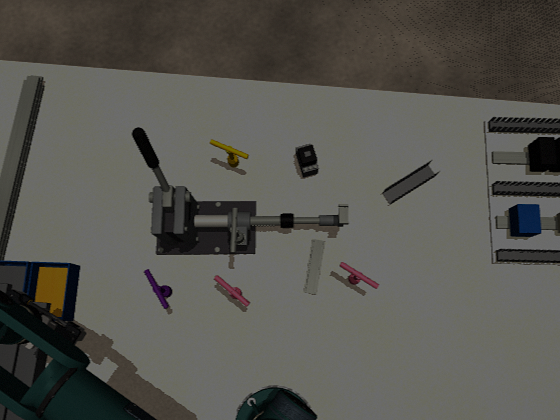

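View pics/a_wrist.png

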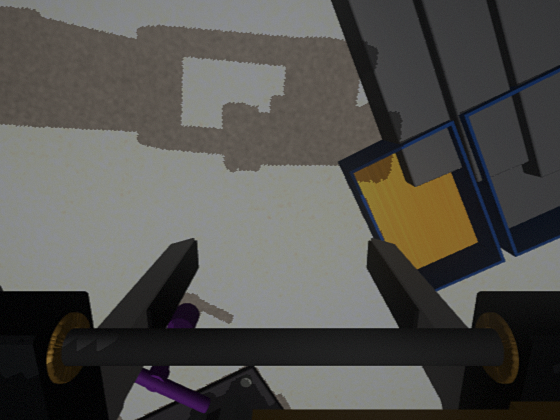

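The three views show the cutter in the top view around (200,225), tubes running right to the saddle at (343,215) and the black collar at (287,220). The T-handles are yellow (230,152), purple (158,288), pink (233,290), pink (357,276) and grey at about (240,230) on the clamp. The grey one fits because it stands on the nut. I'll confirm that in a crop.

Run:
```python
import cv2
a=cv2.imread("pics/a_top.png")[170:270,140:370]; cv2.imwrite("pics/b_top.png",cv2.resize(a,None,fx=3.4,fy=3.4,interpolation=cv2.INTER_CUBIC))
a=cv2.imread("pics/a_scene.png")[130:270,210:390]; cv2.imwrite("pics/b_scene.png",cv2.resize(a,None,fx=4,fy=4,interpolation=cv2.INTER_CUBIC))
```

```text
(no output)
```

View pics/b_top.png

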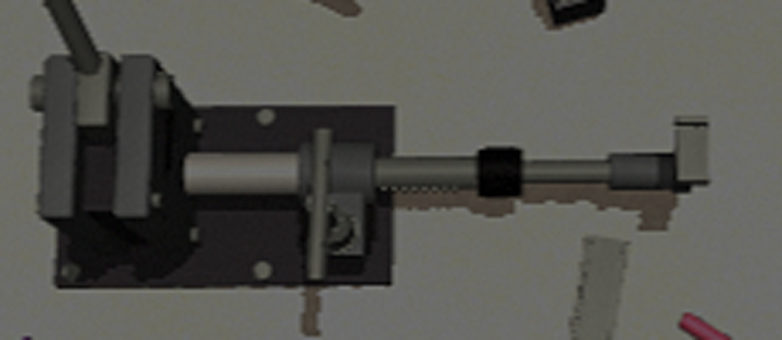

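View pics/b_scene.png

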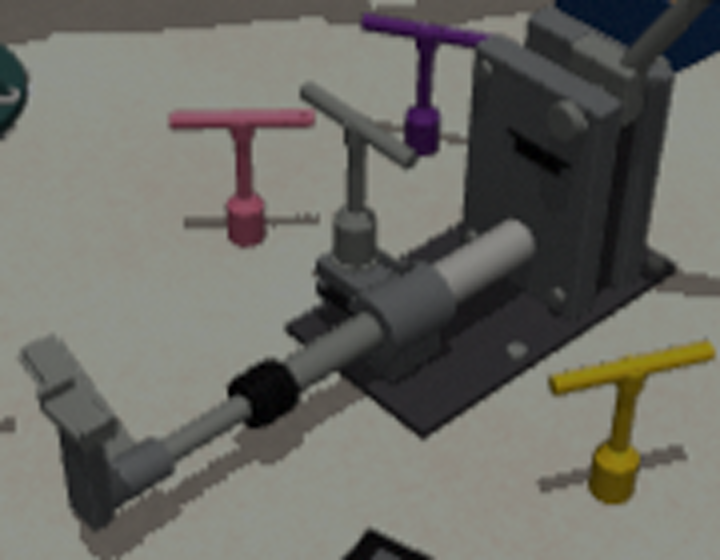

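The crop confirms it: the grey T-wrench stands on the clamp nut, with its bar from about (235,208) to (233,251) in the top view. Next I'll measure it with rays.

```bash
cat > h.py <<'E'
import numpy as np, cv2, json
from bench import manip
from scipy.spatial.transform import Rotation as R
def ray(c,u,v):
    E=np.array(c["extrinsics"]); d=np.array([(u-c["cx"])/c["fx"],-(v-c["cy"])/c["fy"],-1])
    return -E[:3,:3].T@E[:3,3], E[:3,:3].T@d
def onz(c,u,v,z):
    o,d=ray(c,u,v); return o+d*(z-o[2])/d[2]
def cross(r1,r2):
    (a,d),(b,e)=r1,r2; s,*_=np.linalg.lstsq(np.stack([d,-e],1),b-a,rcond=None)
    p,q=a+d*s[0],b+e*s[1]; return (p+q)/2,np.linalg.norm(p-q)
def proj(c,p):
    E=np.array(c["extrinsics"]); x=E[:3,:3]@p+E[:3,3]; return c["cx"]-c["fx"]*x[0]/x[2], c["cy"]+c["fy"]*x[1]/x[2]
def tool(dp=None,target=None,rv_world=None):
    s=manip.sense(); r=R.from_quat(np.array(s["orientation"])[[1,2,3,0]])
    d=np.array(target)-s["position"] if target is not None else np.array(dp)
    return r.inv().apply(d)/0.8
E
python3 - <<'E'
from h import *
np.set_printoptions(precision=4,suppress=True)
t=manip.camera("top"); s=manip.camera("scene")
T=lambda x,y:(140+x/3.4,170+y/3.4); S=lambda x,y:(210+x/4,130+y/4)
for n,a,z in [("bar+",(323,130),.191),("bar-",(317,277),.191),("barc",(320,203.5),.191),("plate_c",(692,151),.135),("pl+x",(692,118),.135),("pl-x",(692,184),.135),("pl out",(709,151),.135),("pl in",(675,151),.135),("collar",(500,172.5),.055),("collar out",(523,172),.055),("mouth",(375,170),.055),("tube far",(186,173),.055),("socket",(337,232),.09),
 ("base++",(185,106),.01),("base mouth+",(394,106),.01),("base mouth-",(391,285),.01),("base--",(57,287),.01)]:
    print(n,onz(t,*T(*a),z))
for n,p,q in [("bar+",(323,130),(408,158)),("bar-",(317,277),(309,90)),("collar",(500,172.5),(265,393))]:
    print(n,cross(ray(t,*T(*p)),ray(s,*S(*q))))
E
```

```text
bar+ [0.5347 0.1382 0.191 ]
bar- [0.4281 0.1309 0.191 ]
barc [0.4809 0.1345 0.191 ]
plate_c [ 0.5544 -0.1333  0.135 ]
pl+x [ 0.5799 -0.1317  0.135 ]
pl-x [ 0.5291 -0.1349  0.135 ]
pl out [ 0.5555 -0.1461  0.135 ]
pl in [ 0.5533 -0.1205  0.135 ]
collar [0.5416 0.0112 0.055 ]
collar out [ 0.5436 -0.0071  0.055 ]
mouth [0.5351 0.1108 0.055 ]
tube far [0.5199 0.2607 0.055 ]
socket [0.4772 0.1317 0.09  ]
base++ [0.5844 0.2778 0.01  ]
base mouth+ [0.5992 0.1048 0.01  ]
base mouth- [0.4501 0.0924 0.01  ]
base-- [0.4254 0.3625 0.01  ]
bar+ (array([0.5346, 0.1387, 0.194 ]), np.float64(0.002036390208759597))
bar- (array([0.4292, 0.1329, 0.1918]), np.float64(0.004657832232370435))
collar (array([0.5427, 0.0134, 0.0556]), np.float64(0.00496765630596354))
```

```bash
cat >> h.py <<'E'
def plan(target,yaw_y_deg):
    """tool down, tool y at world angle yaw_y_deg; prints shift and turn in move units"""
    s=manip.sense(); r=R.from_quat(np.array(s["orientation"])[[1,2,3,0]])
    a=np.radians(yaw_y_deg); y=np.array([np.cos(a),np.sin(a),0]); z=np.array([0,0,-1.]); x=np.cross(y,z)
    g=R.from_matrix(np.stack([x,y,z],1))
    print("shift",np.round(r.inv().apply(np.array(target)-s["position"])/.8,4),"turn",np.round(np.degrees((r.inv()*g).as_rotvec())/120,4))
def st():
    s=manip.sense(); print("t",round(s["t"],3),"p",np.round(s["position"],4),"F",np.round(s["ft_force"],1),"w",round(s["gripper_width"],4),"q",np.round(s["q"],2))
E
python3 - <<'E'
from h import *
plan((.554,-.134,.26),4.9); st()
E
```

```text
shift [-0.7004 -0.5566 -0.0446] turn [-5.000e-04  2.000e-04  5.078e-01]
t 0.25 p [0.2251 0.5016 0.2239] F [ 0.4  0.6 -0.1] w 0.0937 q [ 1.05  0.09  1.37 -0.    1.68 -0.1 ]
```

>>> step_arm:
  moves:
    - [[0,0,-0.08,0,0,0],[-0.18,-0.14,-0.08,0,0,0.1],[-0.7,-0.557,-0.08,0,0,0.508],[-0.7,-0.557,-0.08,0,0,0.508],[-0.7,-0.557,-0.08,0,0,0.508]]
  grip: 1

```text
t: 0.88
position: [0.3408, 0.2782, 0.2878]
orientation: [0.0, 0.555, 0.832, 0.0]
ft_force: [1.1, -0.4, 0.3]
gripper_width: 0.0942
```

Run:
```python
from h import *
plan((.554,-.134,.26),4.9); st()
```

```text
shift [-0.578   0.0485  0.0348] turn [ 0.0003 -0.      0.1471]
t 0.875 p [0.3408 0.2782 0.2878] F [ 1.1 -0.4  0.3] w 0.0942 q [ 0.56 -0.16  1.49 -0.    1.82  0.16]
```

>>> step_arm:
  moves:
    - [[-0.578,0.048,0,0,0,0.147],[-0.578,0.048,0,0,0,0.147],[-0.578,0.048,0,0,0,0.147],[-0.578,0.048,0,0,0,0.147],[-0.578,0.048,0.01,0,0,0.147]]

```text
t: 1.5
position: [0.4858, 0.0011, 0.2857]
orientation: [0.0, 0.674, 0.738, 0.001]
ft_force: [0.2, 0.3, -0.2]
gripper_width: 0.094
```

>>> step_arm:
  moves:
    - [[0,0,0,0,0,0]]

```text
t: 1.62
position: [0.486, -0.0006, 0.284]
orientation: [-0.001, 0.677, 0.736, -0.001]
ft_force: [-0.1, 1.2, -0.6]
gripper_width: 0.094
```

Run:
```python
from h import *
plan((.554,-.134,.2),4.9); st()
c=manip.camera("wrist"); cv2.imwrite("pics/c_wrist.png",c["img"][:,:,::-1]); print(proj(c,np.array([.5545,-.1333,.133])))
c=manip.camera("top"); cv2.imwrite("pics/c_top.png",c["img"][:,:,::-1])
```

```text
shift [-0.1733  0.0709  0.1049] turn [-0.0012  0.0001 -0.0006]
t 1.625 p [ 0.486  -0.0006  0.284 ] F [-0.1  1.2 -0.6] w 0.094 q [-0.12 -0.06  1.4  -0.    1.8  -0.2 ]
(np.float64(336.85694613161377), np.float64(328.2478069147639))
```

View pics/c_wrist.png

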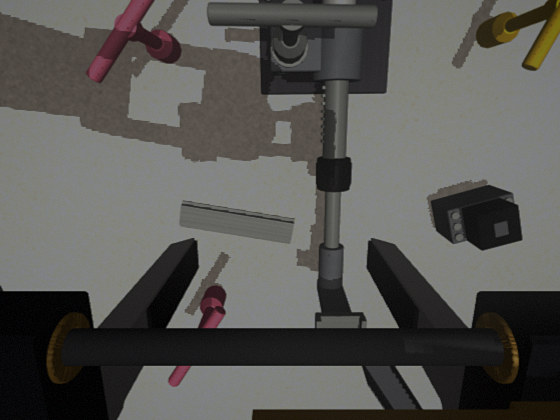

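The wrist view shows the saddle plate at about (340,322), 3 px from the predicted column, and a pink wrench at (200,340) on the -x side. I'll check its clearance to the fingers.

Run:
```python
from h import *
t=manip.camera("top"); 
for p in [(340,263),(378,288)]: print(onz(t,*p,.115))
print(onz(t,300,160,.08))
w=manip.camera("wrist");
for p in [(315,316),(366,316)]: print(onz(w,*p,.139))
plan((.5545,-.134,.128),4.9)
```

```text
[ 0.43164127 -0.13409304  0.115     ]
[ 0.37669959 -0.2337288   0.115     ]
[ 0.7083368  -0.01002709  0.08      ]
[ 0.5298091  -0.11344579  0.139     ]
[ 0.58077804 -0.10872369  0.139     ]
shift [-0.18    0.0707  0.197 ] turn [ 0.0001 -0.0002  0.0034]
```

>>> step_arm:
  moves:
    - [[-0.078,0.031,0.0,0,0,0],[-0.156,0.062,0.0,0,0,0],[-0.18,0.071,0.02,0,0,0],[-0.18,0.071,0.09,0,0,0],[-0.18,0.071,0.14,0,0,0]]

```text
t: 2.45
position: [0.5545, -0.1335, 0.1716]
orientation: [-0.001, 0.673, 0.739, -0.0]
ft_force: [-0.3, 0.3, -0.0]
gripper_width: 0.0939
```

Run:
```python
from h import *
plan((.5545,-.134,.128),4.9); st()
c=manip.camera("wrist"); cv2.imwrite("pics/d_wrist.png",c["img"][:,:,::-1]); print(proj(c,np.array([.5545,-.1333,.133])))
c=manip.camera("scene"); cv2.imwrite("pics/d_scene.png",c["img"][:,:,::-1])
```

```text
shift [-0.0007 -0.0001  0.0545] turn [-0.0004 -0.0004  0.0037]
t 2.45 p [ 0.5545 -0.1335  0.1716] F [-0.3  0.3 -0. ] w 0.0939 q [-0.34  0.15  1.41  0.    1.59 -0.43]
(np.float64(280.6000378560614), np.float64(241.14656652399992))
```

View pics/d_wrist.png

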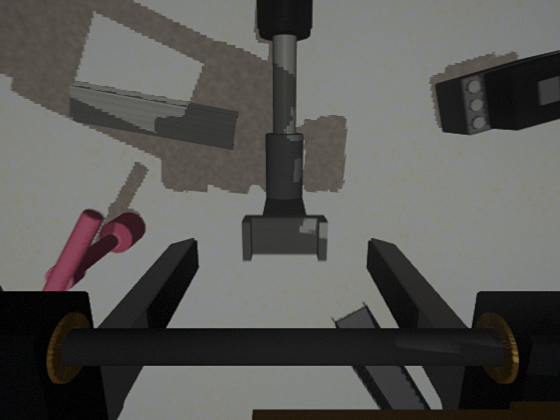

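View pics/d_scene.png

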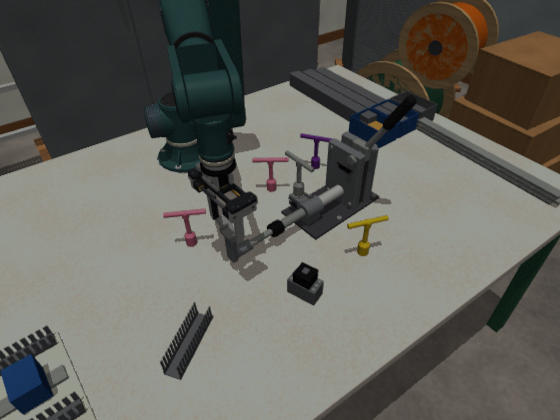

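The plate spans (243–327, 215–260) with its centre at (285,238), against a predicted (281,241), so it agrees. Lowering and gripping.

>>> step_arm:
  moves:
    - [[0,0.002,0.03,0,0,0],[0,0.002,0.055,0,0,0],[0,0.002,0.055,0,0,0]]
  force: 25

```text
t: 2.92
position: [0.5565, -0.1337, 0.1302]
orientation: [-0.0, 0.673, 0.739, 0.0]
ft_force: [-0.4, -0.0, 0.4]
gripper_width: 0.0939
```

>>> step_arm:
  moves:
    - [[0,0,0,0,0,0],[0,0,0,0,0,0],[0,0,0,0,0,0],[0,0,0,0,0,0],[0,0,0,0,0,0]]
  grip: -0.2
  force: 25

```text
t: 3.55
position: [0.556, -0.1352, 0.1295]
orientation: [-0.0, 0.674, 0.738, -0.0]
ft_force: [-1.3, -0.0, 1.5]
gripper_width: 0.0495
```

Run:
```python
from h import *
st()
s=manip.sense(); a=np.radians(4.9); d=np.array([-np.sin(a),np.cos(a),0])
for L in (.05,.06,.07,.075): print(L,tool(dp=d*L))
```

```text
t 3.55 p [ 0.556  -0.1352  0.1295] F [-1.3 -0.   1.5] w 0.0495 q [-0.34  0.17  1.46 -0.    1.51 -0.43]
0.05 [6.24991083e-02 3.33837494e-04 3.42345876e-06]
0.06 [7.49989300e-02 4.00604993e-04 4.10815052e-06]
0.07 [8.74987516e-02 4.67372492e-04 4.79284227e-06]
0.075 [9.37486625e-02 5.00756241e-04 5.13518815e-06]
```

>>> step_arm:
  moves:
    - [[0.015,0,0,0,0,0],[0.03,0,0,0,0,0],[0.045,0,0,0,0,0],[0.06,0,0,0,0,0],[0.07,0,0,0,0,0]]

```text
t: 4.18
position: [0.5509, -0.0809, 0.1296]
orientation: [0.001, 0.674, 0.738, -0.002]
ft_force: [-2.2, -6.0, 0.4]
gripper_width: 0.0498
```

>>> step_arm:
  moves:
    - [[0.004,0,0,0,0,0],[0.008,0,0,0,0,0],[0.008,0,0,0,0,0]]

```text
t: 4.55
position: [0.5503, -0.0741, 0.1296]
orientation: [0.001, 0.674, 0.738, -0.001]
ft_force: [-3.4, -5.8, 1.0]
gripper_width: 0.0494
```

>>> step_arm:
  moves:
    - [[0.004,0,0,0,0,0],[0.008,0,0,0,0,0],[0.008,0,0,0,0,0]]

```text
t: 4.92
position: [0.5497, -0.0676, 0.1296]
orientation: [0.0, 0.674, 0.738, -0.001]
ft_force: [-2.8, -5.3, 0.6]
gripper_width: 0.0498
```

>>> step_arm:
  moves:
    - [[0.004,0,0,0,0,0],[0.008,0,0,0,0,0],[0.008,0,0,0,0,0]]

```text
t: 5.3
position: [0.5494, -0.0641, 0.1296]
orientation: [0.003, 0.675, 0.738, -0.003]
ft_force: [-1.5, -11.7, 0.1]
gripper_width: 0.05
```

>>> step_arm:
  moves:
    - [[0.004,0,0,0,0,0],[0.004,0,0,0,0,0]]

```text
t: 5.55
position: [0.5493, -0.0636, 0.1296]
orientation: [0.005, 0.675, 0.738, -0.005]
ft_force: [-0.4, -17.4, -0.7]
gripper_width: 0.0499
```

>>> step_arm:
  moves:
    - [[0.004,0,0,0,0,0],[0.004,0,0,0,0,0]]

```text
t: 5.8
position: [0.5493, -0.063, 0.1297]
orientation: [0.006, 0.676, 0.737, -0.006]
ft_force: [-0.8, -23.5, -1.1]
gripper_width: 0.0496
```

Run:
```python
from h import *
st()
c=manip.camera("top"); cv2.imwrite("pics/e_top.png",cv2.resize(c["img"][170:270,140:370,::-1],None,fx=3.4,fy=3.4,interpolation=cv2.INTER_CUBIC))
c=manip.camera("scene"); cv2.imwrite("pics/e_scene.png",cv2.resize(c["img"][130:270,210:390,::-1],None,fx=4,fy=4,interpolation=cv2.INTER_CUBIC))
```

```text
t 5.8 p [ 0.5493 -0.063   0.1297] F [ -0.8 -23.5  -1.1] w 0.0496 q [-0.21  0.13  1.51 -0.02  1.49 -0.29]
```

View pics/e_scene.png

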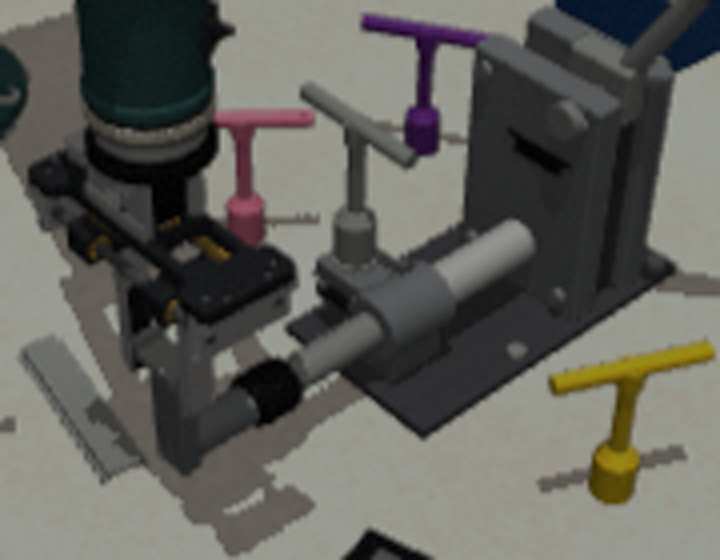

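The inner tube's sleeve sits against the collar, around (245,415) in the crop, and the force rose with no further travel, so the inner tube is home. I'll relax, release and rise.

>>> step_arm:
  moves:
    - [[-0.005,0,0,0,0,0],[-0.009,0,0,0,0,0],[-0.009,0,0,0,0,0]]

```text
t: 6.28
position: [0.5493, -0.0633, 0.1296]
orientation: [0.001, 0.675, 0.738, -0.002]
ft_force: [-2.4, -7.8, 1.4]
gripper_width: 0.0497
```

>>> step_arm:
  moves:
    - [[0,0,0,0,0,0],[0,0,0,0,0,0],[0,0,0,0,0,0],[0,0,-0.04,0,0,0],[0,0,-0.1,0,0,0]]
  grip: 0.9

```text
t: 6.9
position: [0.5486, -0.0602, 0.2081]
orientation: [-0.002, 0.674, 0.739, -0.001]
ft_force: [1.6, 0.2, -0.3]
gripper_width: 0.089
```

>>> step_arm:
  moves:
    - [[0,0,-0.07,0,0,0],[0,0,-0.14,0,0,0],[0,0,-0.16,0,0,0]]
  grip: -0.1

```text
t: 7.28
position: [0.5507, -0.0607, 0.3424]
orientation: [0.004, 0.674, 0.739, 0.002]
ft_force: [-0.0, -0.2, -0.1]
gripper_width: 0.0627
```

Run:
```python
from h import *
st()
c=manip.camera("top"); cv2.imwrite("pics/f_top.png",cv2.resize(c["img"][170:270,140:370,::-1],None,fx=3.4,fy=3.4,interpolation=cv2.INTER_CUBIC))
c=manip.camera("scene"); cv2.imwrite("pics/f_scene.png",cv2.resize(c["img"][130:270,210:390,::-1],None,fx=4,fy=4,interpolation=cv2.INTER_CUBIC))
plan((.48,.133,.28),-85.1)
```

```text
t 7.275 p [ 0.5507 -0.0607  0.3424] F [-0.  -0.2 -0.1] w 0.0627 q [-0.21  0.1   1.13  0.    1.91 -0.3 ]
shift [ 0.2493 -0.0657  0.0738] turn [ 0.0019 -0.0012  0.7529]
```

View pics/f_top.png

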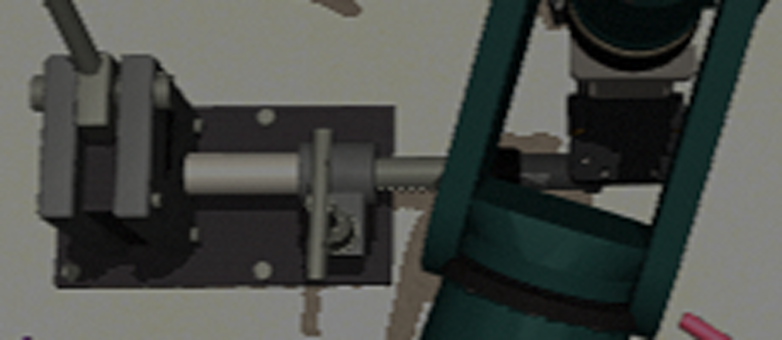

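View pics/f_scene.png

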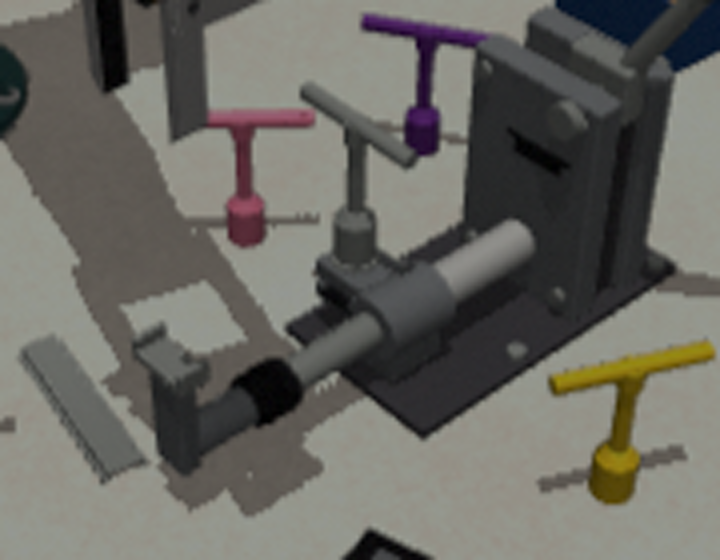

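The scene crop shows the saddle at (175,360) with its sleeve on the collar, so the inner tube stayed home, and the wrench is untouched. Moving over the wrench.

>>> step_arm:
  moves:
    - [[0.07,-0.018,0.02,0,0,0.753],[0.14,-0.036,0.02,0,0,0.753],[0.21,-0.055,0.03,0,0,0.753],[0.249,-0.066,0.04,0,0,0.753],[0.249,-0.066,0.05,0,0,0.753]]
  grip: 0

```text
t: 8.0
position: [0.4768, 0.135, 0.294]
orientation: [-0.001, 0.929, 0.369, -0.002]
ft_force: [0.2, 0.1, 0.7]
gripper_width: 0.047
```

Run:
```python
from h import *
st(); plan((.481,.1345,.28),-85.1)
```

```text
t 8.0 p [0.4768 0.135  0.294 ] F [0.2 0.1 0.7] w 0.047 q [ 0.16 -0.03  1.36  0.    1.82  0.98]
shift [0.0034 0.0041 0.0174] turn [-0.0011  0.0024  0.3199]
```

>>> step_arm:
  moves:
    - [[0.003,0.004,0,0,0,0.32],[0.003,0.004,0,0,0,0.32],[0.003,0.004,0,0,0,0.32],[0.003,0.004,0,0,0,0.32],[0.003,0.004,0.0,0,0,0.32]]

```text
t: 8.62
position: [0.482, 0.1319, 0.2944]
orientation: [0.0, 0.999, 0.044, -0.003]
ft_force: [0.1, -0.5, 1.3]
gripper_width: 0.0469
```

Run:
```python
from h import *
st(); plan((.481,.1345,.19),-85.1)
w=manip.camera("wrist"); cv2.imwrite("pics/g_wrist.png",w["img"][:,:,::-1]); print([proj(w,np.array(p)) for p in [(.481,.1345,.191),(.5347,.138,.191),(.428,.131,.191)]])
```

```text
t 8.625 p [0.482  0.1319 0.2944] F [ 0.1 -0.5  1.3] w 0.0469 q [ 0.15 -0.02  1.35  0.    1.82  1.64]
shift [-0.0002 -0.0033  0.1305] turn [0.     0.0025 0.0013]
[(np.float64(279.20508516766), np.float64(213.06458590706148)), (np.float64(280.7772017446206), np.float64(144.50541107162607)), (np.float64(277.8596736111674), np.float64(274.11761703502646))]
```

View pics/g_wrist.png

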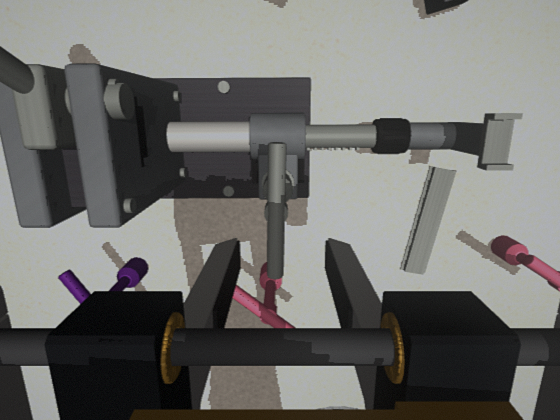

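The bar runs from (277,144) to (275,277), against predicted ends at (281,145) and (278,274), so it lies about 2 mm further to +y. Lowering to the bar.

>>> step_arm:
  moves:
    - [[0,-0.005,0.06,0,0,0],[0,-0.005,0.11,0,0,0],[0,-0.005,0.13,0,0,0],[0,-0.005,0.13,0,0,0]]

```text
t: 9.18
position: [0.4819, 0.1358, 0.1922]
orientation: [0.0, 0.999, 0.044, -0.001]
ft_force: [0.5, -0.6, 0.7]
gripper_width: 0.0466
```

>>> step_arm:
  moves:
    - [[0,0,0,0,0,0],[0,0,0,0,0,0],[0,0,0,0,0,0],[0,0,0,0,0,0],[0,0,0,0,0,0]]
  grip: -1
  force: 40

```text
t: 9.8
position: [0.4829, 0.1361, 0.1942]
orientation: [-0.0, 0.999, 0.043, 0.001]
ft_force: [-0.0, -0.2, 3.1]
gripper_width: 0.0124
```

Run:
```python
from h import *
st(); plan((.481,.136,.19),-85.1); print(manip.sense()["wrist_torque"])
```

```text
t 9.8 p [0.4829 0.1361 0.1942] F [-0.  -0.2  3.1] w 0.0124 q [ 0.16 -0.01  1.53  0.    1.62  1.65]
shift [-0.0024 -0.0001  0.0052] turn [-0.0002 -0.0007  0.0006]
[ 0.10160832  0.12496435 -0.01452971]
```

Run:
```python
from h import *
c=manip.camera("scene"); cv2.imwrite("pics/h_scene.png",cv2.resize(c["img"][130:230,230:350,::-1],None,fx=6,fy=6,interpolation=cv2.INTER_CUBIC))
w=manip.camera("wrist"); cv2.imwrite("pics/h_wrist.png",w["img"][:,:,::-1])
st()
```

```text
t 9.9 p [0.4829 0.1361 0.1942] F [ 0.9 -0.2  3.9] w 0.0131 q [ 0.16 -0.01  1.53  0.    1.62  1.65]
```

View pics/h_scene.png

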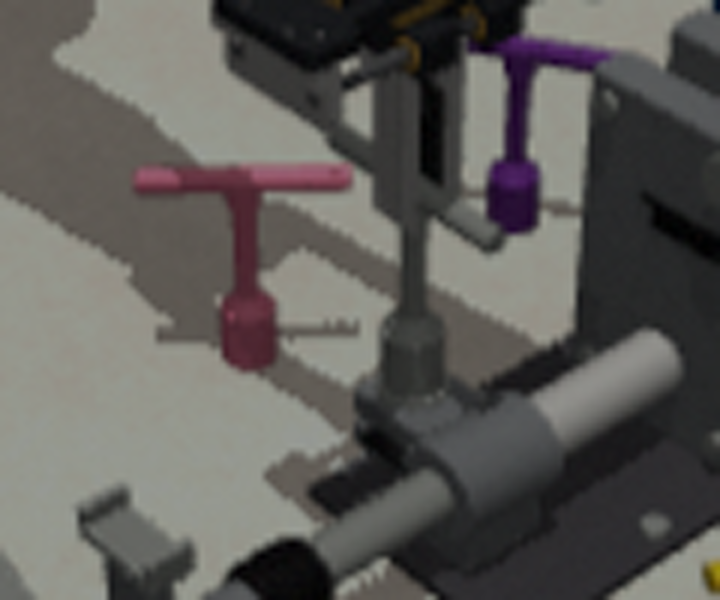

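View pics/h_wrist.png

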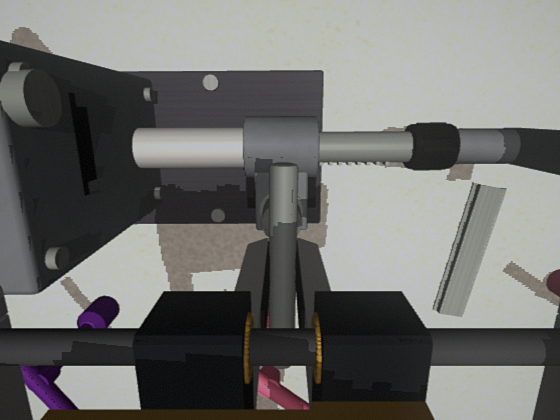

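The jaws hold the bar centrally, with the shank upright below at (413,270) in the scene crop. Turning anticlockwise seen from above.

>>> step_arm:
  moves:
    - [[0,0,0,0,0,-0.06],[0,0,0,0,0,-0.12],[0,0,0,0,0,-0.18],[0,0,0,0,0,-0.24],[0,0,0,0,0,-0.3]]

```text
t: 10.52
position: [0.4828, 0.137, 0.1942]
orientation: [-0.001, 0.936, 0.352, 0.001]
ft_force: [0.1, 3.2, 3.3]
gripper_width: 0.0131
```

Run:
```python
from h import *
s=manip.sense(); st(); print(s["wrist_torque"])
```

```text
t 10.525 p [0.4828 0.137  0.1942] F [0.1 3.2 3.3] w 0.0131 q [ 0.16 -0.01  1.53  0.    1.62  1.01]
[ 0.58820602  0.22179579 -0.35763441]
```

>>> step_arm:
  moves:
    - [[0,0,0,0,0,-0.06],[0,0,0,0,0,-0.12],[0,0,0,0,0,-0.18],[0,0,0,0,0,-0.24],[0,0,0,0,0,-0.27]]

```text
t: 11.15
position: [0.4821, 0.1375, 0.1942]
orientation: [-0.002, 0.802, 0.597, 0.001]
ft_force: [-3.0, 5.1, 3.6]
gripper_width: 0.0139
```

>>> step_arm:
  moves:
    - [[0,0,0,0,0,0],[0,0,0,0,0,0]]

```text
t: 11.4
position: [0.4824, 0.1367, 0.1943]
orientation: [-0.001, 0.802, 0.597, 0.001]
ft_force: [-1.6, 2.3, 5.5]
gripper_width: 0.0129
```

Run:
```python
from h import *
s=manip.sense(); st(); print(s["wrist_torque"])
w=manip.camera("wrist"); cv2.imwrite("pics/i_wrist.png",w["img"][:,:,::-1])
c=manip.camera("scene"); cv2.imwrite("pics/i_scene.png",cv2.resize(c["img"][130:230,230:350,::-1],None,fx=6,fy=6,interpolation=cv2.INTER_CUBIC))
```

```text
t 11.4 p [0.4824 0.1367 0.1943] F [-1.6  2.3  5.5] w 0.0129 q [ 0.16 -0.01  1.53  0.    1.62  0.45]
[ 0.46499014  0.45232791 -0.10272707]
```

View pics/i_wrist.png

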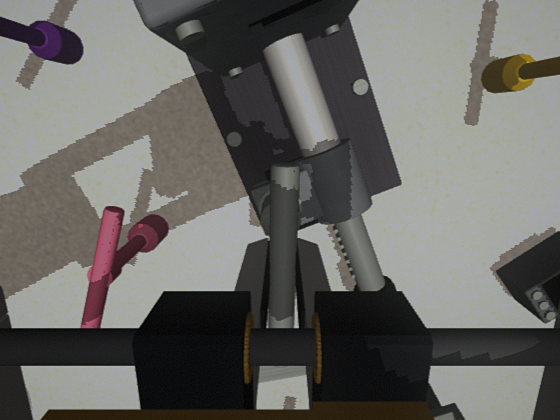

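View pics/i_scene.png

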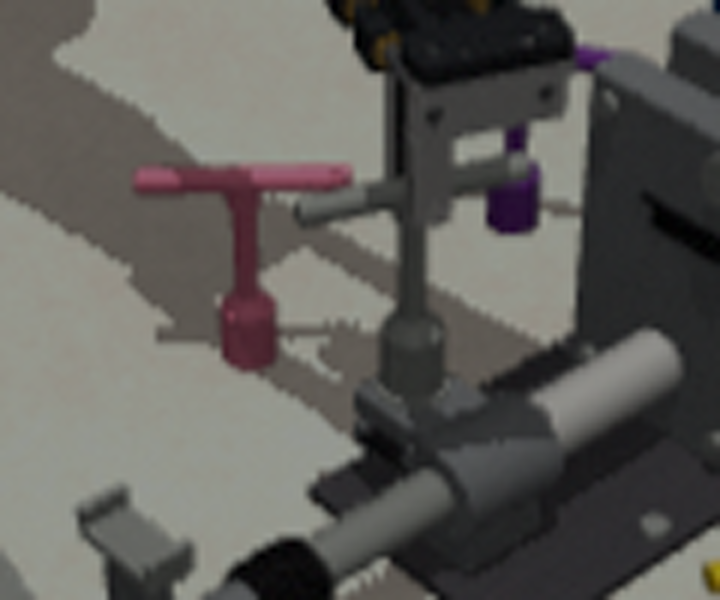

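Bar turned about 68° with the socket still seated and the torque at about 0.36 N m while turning, so the nut is at about 0.8 to 1.1 rad. I'll release and go back to the saddle.

>>> step_arm:
  moves:
    - [[0,0,0,0,0,0],[0,0,0,0,0,0],[0,0,0,0,0,0],[0,0,-0.03,0,0,0],[0,0,-0.1,0,0,0]]
  grip: 0

```text
t: 12.12
position: [0.481, 0.1354, 0.2705]
orientation: [-0.002, 0.802, 0.597, -0.004]
ft_force: [1.2, 0.4, 0.2]
gripper_width: 0.0469
```

Run:
```python
from h import *
st(); plan((.550,-.063,.27),4.9)
```

```text
t 12.125 p [0.481  0.1354 0.2705] F [1.2 0.4 0.2] w 0.0469 q [ 0.16 -0.02  1.39 -0.    1.78  0.45]
shift [-0.2129  0.1537  0.0003] turn [-0.0039  0.0012 -0.1795]
```

>>> step_arm:
  moves:
    - [[-0.06,0.04,-0.02,0,0,0],[-0.11,0.08,-0.02,0,0,-0.04],[-0.17,0.12,-0.02,0,0,-0.12],[-0.213,0.154,0,0,0,-0.18],[-0.213,0.154,0.08,0,0,-0.18]]
  grip: 1

```text
t: 12.75
position: [0.5551, -0.0665, 0.2136]
orientation: [0.004, 0.677, 0.736, 0.002]
ft_force: [0.1, -0.6, 0.3]
gripper_width: 0.0925
```

>>> step_arm:
  moves:
    - [[0,0,0.01,0,0,0],[0,0,0.01,0,0,0]]

```text
t: 13.0
position: [0.5522, -0.0624, 0.2038]
orientation: [0.0, 0.676, 0.737, 0.0]
ft_force: [-0.1, 0.0, 0.3]
gripper_width: 0.0939
```

Run:
```python
from h import *
st(); plan((.550,-.063,.129),4.9)
w=manip.camera("wrist"); cv2.imwrite("pics/j_wrist.png",w["img"][:,:,::-1]); print(proj(w,np.array((.5495,-.063,.133))))
c=manip.camera("scene"); cv2.imwrite("pics/j_scene.png",cv2.resize(c["img"][130:270,210:390,::-1],None,fx=4,fy=4,interpolation=cv2.INTER_CUBIC))
```

```text
t 13.0 p [ 0.5522 -0.0624  0.2038] F [-0.1  0.   0.3] w 0.0939 q [-0.21  0.1   1.39  0.    1.64 -0.3 ]
shift [-0.0005 -0.0029  0.0935] turn [0.0002 0.     0.0008]
(np.float64(276.79080091658386), np.float64(225.43339035313136))
```

View pics/j_wrist.png

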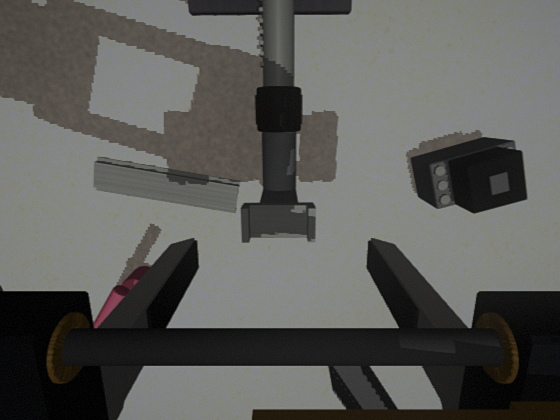

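View pics/j_scene.png

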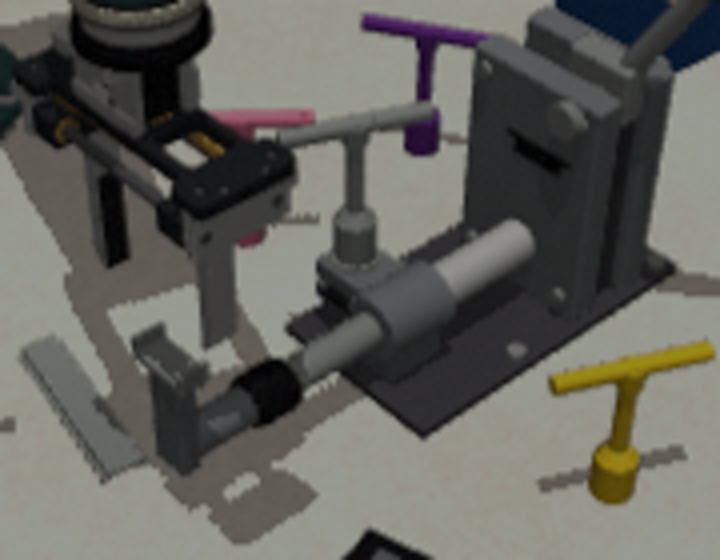

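The saddle is at (278,222), against a predicted (277,225). The wrench stands upright at (352,180) in the scene crop, with its bar turned. Lowering, gripping and pushing.

>>> step_arm:
  moves:
    - [[0,-0.003,0.05,0,0,0],[0,-0.003,0.093,0,0,0],[0,-0.003,0.093,0,0,0]]
  force: 25

```text
t: 13.48
position: [0.5494, -0.0622, 0.1287]
orientation: [-0.0, 0.675, 0.737, -0.0]
ft_force: [0.6, -0.5, 0.6]
gripper_width: 0.0941
```

>>> step_arm:
  moves:
    - [[0,0,0,0,0,0],[0,0,0,0,0,0],[0,0,0,0,0,0],[0,0,0,0,0,0]]
  grip: -0.2

```text
t: 13.98
position: [0.5498, -0.0629, 0.1292]
orientation: [0.0, 0.676, 0.737, 0.0]
ft_force: [-1.2, 0.4, 0.0]
gripper_width: 0.0575
```

>>> step_arm:
  moves:
    - [[0.015,0,0,0,0,0],[0.03,0,0,0,0,0],[0.045,0,0,0,0,0],[0.06,0,0,0,0,0],[0.07,0,0,0,0,0]]

```text
t: 14.6
position: [0.5444, -0.0094, 0.1288]
orientation: [0.002, 0.676, 0.737, -0.002]
ft_force: [-2.0, -7.6, 1.3]
gripper_width: 0.0495
```

>>> step_arm:
  moves:
    - [[0.008,0,0,0,0,0],[0.016,0,0,0,0,0],[0.024,0,0,0,0,0],[0.024,0,0,0,0,0]]

```text
t: 15.1
position: [0.5425, 0.0105, 0.1287]
orientation: [0.001, 0.676, 0.737, -0.002]
ft_force: [-2.0, -5.2, 1.2]
gripper_width: 0.05
```

>>> step_arm:
  moves:
    - [[0.005,0,0,0,0,0],[0.008,0,0,0,0,0],[0.008,0,0,0,0,0]]

```text
t: 15.48
position: [0.542, 0.0163, 0.1287]
orientation: [0.002, 0.676, 0.737, -0.002]
ft_force: [-2.3, -6.9, 0.7]
gripper_width: 0.0502
```

>>> step_arm:
  moves:
    - [[0.005,0,0,0,0,0],[0.005,0,0,0,0,0]]

```text
t: 15.72
position: [0.5416, 0.0203, 0.1287]
orientation: [0.002, 0.676, 0.737, -0.002]
ft_force: [-1.1, -6.8, 1.2]
gripper_width: 0.0499
```

>>> step_arm:
  moves:
    - [[0.004,0,0,0,0,0],[0.004,0,0,0,0,0]]

```text
t: 15.98
position: [0.5413, 0.0234, 0.1287]
orientation: [0.002, 0.676, 0.737, -0.002]
ft_force: [-2.1, -7.2, 0.7]
gripper_width: 0.0498
```

>>> step_arm:
  moves:
    - [[0.004,0,0,0,0,0],[0.004,0,0,0,0,0]]

```text
t: 16.23
position: [0.5413, 0.0236, 0.1288]
orientation: [0.004, 0.676, 0.736, -0.004]
ft_force: [-0.8, -14.8, 1.3]
gripper_width: 0.0498
```

>>> step_arm:
  moves:
    - [[0.004,0,0,0,0,0],[0.004,0,0,0,0,0]]

```text
t: 16.48
position: [0.5412, 0.024, 0.1288]
orientation: [0.006, 0.677, 0.736, -0.006]
ft_force: [0.2, -21.2, 0.8]
gripper_width: 0.05
```

Run:
```python
from h import *
st()
c=manip.camera("scene"); cv2.imwrite("pics/k_scene.png",cv2.resize(c["img"][130:270,210:390,::-1],None,fx=4,fy=4,interpolation=cv2.INTER_CUBIC))
```

```text
t 16.475 p [0.5412 0.024  0.1288] F [  0.2 -21.2   0.8] w 0.05 q [-0.05  0.11  1.54 -0.02  1.49 -0.13]
```

View pics/k_scene.png

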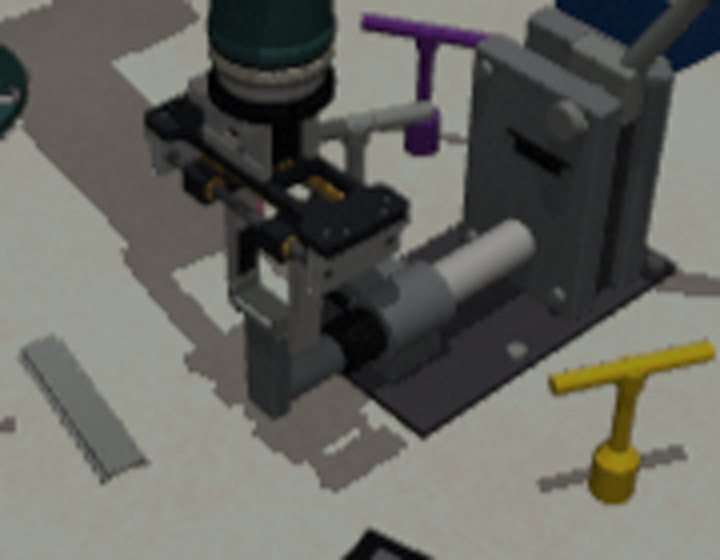

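The black collar at (358,335) is now against the clamp and the force rises with no further travel, so the middle tube is home. Releasing.

>>> step_arm:
  moves:
    - [[-0.004,0,0,0,0,0],[-0.008,0,0,0,0,0],[-0.008,0,0,0,0,0]]

```text
t: 16.9
position: [0.5413, 0.0238, 0.1287]
orientation: [0.001, 0.676, 0.737, -0.002]
ft_force: [-1.8, -7.3, 1.8]
gripper_width: 0.0498
```

>>> step_arm:
  moves:
    - [[0,0,0,0,0,0],[0,0,0,0,0,0],[0,0,0,0,0,0],[0,0,-0.04,0,0,0],[0,0,-0.1,0,0,0]]
  grip: 0.9

```text
t: 17.52
position: [0.5405, 0.0262, 0.2072]
orientation: [-0.002, 0.676, 0.737, -0.001]
ft_force: [1.9, -0.4, 0.6]
gripper_width: 0.0889
```

>>> step_arm:
  moves:
    - [[0,0,-0.06,0,0,0],[0,0,-0.1,0,0,0],[0,0,-0.1,0,0,0]]
  grip: 0

```text
t: 17.9
position: [0.543, 0.026, 0.2918]
orientation: [0.003, 0.676, 0.737, 0.002]
ft_force: [1.5, -0.7, -0.4]
gripper_width: 0.0629
```

Run:
```python
from h import *
st(); plan((.481,.1355,.285),-16.7)
c=manip.camera("top"); cv2.imwrite("pics/l_top.png",cv2.resize(c["img"][170:270,140:370,::-1],None,fx=3.4,fy=3.4,interpolation=cv2.INTER_CUBIC))
c=manip.camera("scene"); cv2.imwrite("pics/l_scene.png",cv2.resize(c["img"][130:270,210:390,::-1],None,fx=4,fy=4,interpolation=cv2.INTER_CUBIC))
```

```text
t 17.9 p [0.543  0.026  0.2918] F [ 1.5 -0.7 -0.4] w 0.0629 q [-0.06  0.06  1.26  0.    1.81 -0.14]
shift [ 0.1432 -0.0653  0.008 ] turn [ 0.0033 -0.0004  0.1808]
```

View pics/l_scene.png

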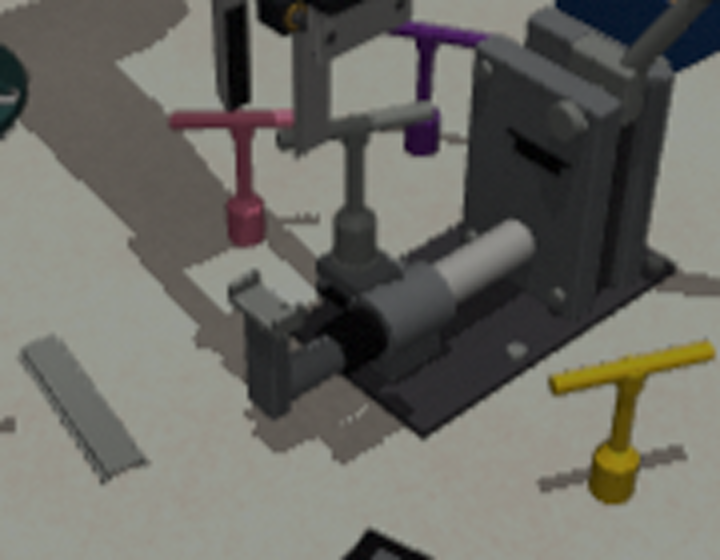

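View pics/l_top.png

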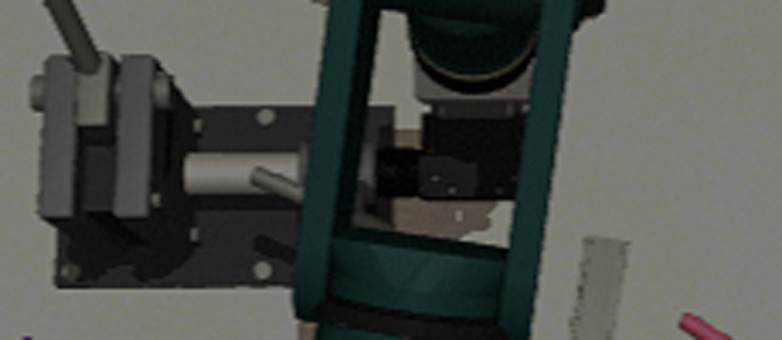

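Both tubes are home: the collar at (360,335) touches the clamp and the sleeve touches the collar. The wrench is upright at (353,180). Moving over it again, with the jaws square to the turned bar.

>>> step_arm:
  moves:
    - [[0.05,-0.022,-0.01,0,0,0.06],[0.1,-0.044,-0.01,0,0,0.12],[0.143,-0.065,0,0,0,0.18],[0.143,-0.065,0,0,0,0.18],[0.143,-0.065,0,0,0,0.18]]
  grip: 0

```text
t: 18.62
position: [0.4798, 0.1347, 0.2868]
orientation: [-0.0, 0.802, 0.598, -0.001]
ft_force: [0.1, -0.9, 0.4]
gripper_width: 0.0469
```

Run:
```python
from h import *
st(); plan((.481,.1355,.19),-16.7)
w=manip.camera("wrist"); cv2.imwrite("pics/m_wrist.png",w["img"][:,:,::-1]); print(proj(w,np.array((.481,.1355,.191))))
```

```text
t 18.625 p [0.4798 0.1347 0.2868] F [ 0.1 -0.9  0.4] w 0.0469 q [ 0.16 -0.03  1.37 -0.    1.81  0.45]
shift [0.0016 0.0015 0.121 ] turn [-0.0011  0.0008  0.0011]
(np.float64(282.6697629706458), np.float64(213.64894595227722))
```

View pics/m_wrist.png

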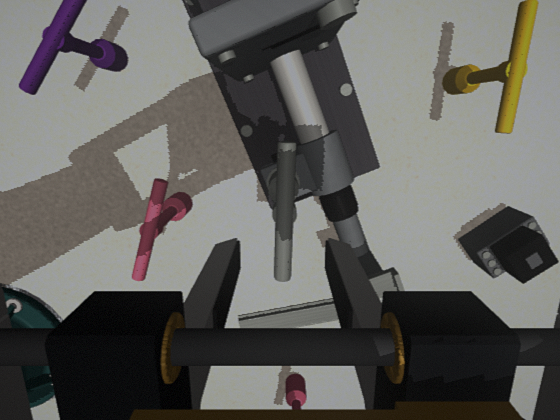

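The bar spans (286,143)–(283,280), square between the jaws and 2 px from the prediction. Lowering and gripping.

>>> step_arm:
  moves:
    - [[0.001,0.002,0.06,0,0,0],[0.001,0.002,0.11,0,0,0],[0.001,0.002,0.121,0,0,0],[0.001,0.002,0.121,0,0,0]]

```text
t: 19.18
position: [0.4822, 0.1348, 0.1919]
orientation: [-0.0, 0.802, 0.597, -0.0]
ft_force: [0.6, -1.0, 0.4]
gripper_width: 0.047
```

>>> step_arm:
  moves:
    - [[0,0,0,0,0,0],[0,0,0,0,0,0],[0,0,0,0,0,0],[0,0,0,0,0,0],[0,0,0,0,0,0]]
  grip: -1
  force: 40

```text
t: 19.8
position: [0.4818, 0.1356, 0.1924]
orientation: [-0.0, 0.802, 0.597, 0.0]
ft_force: [-0.9, 0.3, 3.3]
gripper_width: 0.0131
```

>>> step_arm:
  moves:
    - [[0,0,0,0,0,0.06],[0,0,0,0,0,0.12],[0,0,0,0,0,0.18],[0,0,0,0,0,0.24],[0,0,0,0,0,0.3]]

```text
t: 20.42
position: [0.4818, 0.1358, 0.1924]
orientation: [-0.0, 0.948, 0.319, 0.0]
ft_force: [-1.8, 0.9, 3.4]
gripper_width: 0.0129
```

Run:
```python
from h import *
s=manip.sense(); st(); print(s["wrist_torque"])
```

```text
t 20.425 p [0.4818 0.1358 0.1924] F [-1.8  0.9  3.4] w 0.0129 q [ 0.16 -0.02  1.54  0.    1.62  1.08]
[0.14053373 0.32215746 0.57877212]
```

>>> step_arm:
  moves:
    - [[0,0,0,0,0,0.06],[0,0,0,0,0,0.12],[0,0,0,0,0,0.18],[0,0,0,0,0,0.22]]

```text
t: 20.92
position: [0.4812, 0.1354, 0.1924]
orientation: [0.0, 0.995, 0.095, -0.0]
ft_force: [-2.9, 0.3, 4.9]
gripper_width: 0.0136
```

Run:
```python
from h import *
s=manip.sense(); st(); print(s["wrist_torque"],2*np.degrees(np.arctan2(s["orientation"][2],s["orientation"][1])))
```

```text
t 20.925 p [0.4812 0.1354 0.1924] F [-2.9  0.3  4.9] w 0.0136 q [ 0.16 -0.02  1.54 -0.    1.62  1.54]
[-0.1870502   0.7920971   0.31762232] 10.878819762799155
```

>>> step_arm:
  moves:
    - [[0,0,0,0,0,0.03],[0,0,0,0,0,0.05],[0,0,0,0,0,0.05]]

```text
t: 21.3
position: [0.4813, 0.1354, 0.1924]
orientation: [0.0, 0.999, 0.044, -0.0]
ft_force: [-3.3, 0.2, 6.0]
gripper_width: 0.0135
```

Run:
```python
from h import *
s=manip.sense(); st(); print(s["wrist_torque"],2*np.degrees(np.arctan2(s["orientation"][2],s["orientation"][1])))
```

```text
t 21.3 p [0.4813 0.1354 0.1924] F [-3.3  0.2  6. ] w 0.0135 q [ 0.16 -0.02  1.54 -0.    1.62  1.64]
[-0.22047814  0.87391345  0.26136131] 5.048923830176459
```

>>> step_arm:
  moves:
    - [[0,0,0,0,0,0.03],[0,0,0,0,0,0.05],[0,0,0,0,0,0.05]]

```text
t: 21.68
position: [0.4812, 0.1354, 0.1924]
orientation: [0.0, 1.0, -0.008, -0.0]
ft_force: [-4.1, -0.5, 4.2]
gripper_width: 0.0134
```

Run:
```python
from h import *
s=manip.sense(); st(); print(s["wrist_torque"],2*np.degrees(np.arctan2(s["orientation"][2],s["orientation"][1])))
```

```text
t 21.675 p [0.4812 0.1354 0.1924] F [-4.1 -0.5  4.2] w 0.0134 q [ 0.16 -0.02  1.54  0.    1.62  1.75]
[-0.17650706  0.99504735  0.16327573] -0.9595328874352359
```

>>> step_arm:
  moves:
    - [[0,0,0,0,0,0.03],[0,0,0,0,0,0.05],[0,0,0,0,0,0.05]]

```text
t: 22.05
position: [0.4811, 0.1355, 0.1924]
orientation: [0.0, 0.998, -0.061, -0.001]
ft_force: [-4.5, -0.2, 5.1]
gripper_width: 0.0133
```

Run:
```python
from h import *
s=manip.sense(); st(); print(s["wrist_torque"],2*np.degrees(np.arctan2(s["orientation"][2],s["orientation"][1])))
w=manip.camera("wrist"); cv2.imwrite("pics/n_wrist.png",w["img"][:,:,::-1])
c=manip.camera("scene"); cv2.imwrite("pics/n_scene.png",cv2.resize(c["img"][130:230,230:350,::-1],None,fx=6,fy=6,interpolation=cv2.INTER_CUBIC))
```

```text
t 22.05 p [0.4811 0.1355 0.1924] F [-4.5 -0.2  5.1] w 0.0133 q [ 0.16 -0.02  1.54  0.    1.62  1.85]
[-0.16850443  1.05053002  0.2081266 ] -6.958320518309285
```

View pics/n_wrist.png

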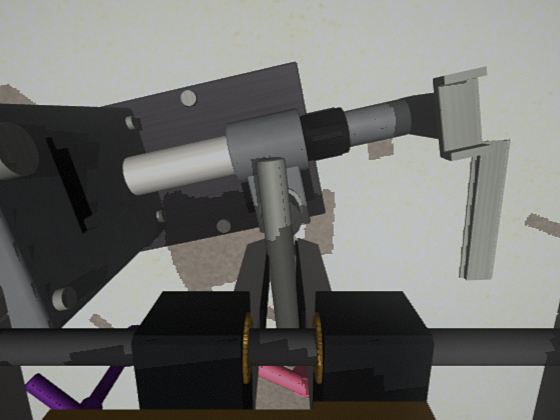

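View pics/n_scene.png

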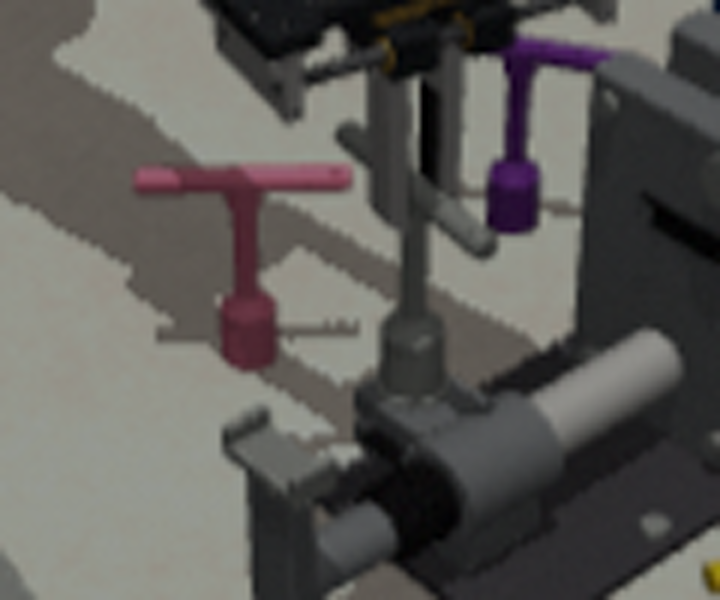

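The bar now lies slanted in the jaws, from (268,160) to (286,325), about 6° behind the gripper. It is slipping, probably because the nut is at its stop, but the torque is low, so I'll release and measure the bar's true yaw.

>>> step_arm:
  moves:
    - [[0,0,0,0,0,0],[0,0,0,0,0,0],[0,0,0,0,0,0],[0,0,-0.03,0,0,0],[0,0,-0.1,0,0,0]]
  grip: 0

```text
t: 22.78
position: [0.4803, 0.1351, 0.2689]
orientation: [0.001, 0.998, -0.061, -0.004]
ft_force: [-0.2, -0.4, 0.2]
gripper_width: 0.047
```

>>> step_arm:
  moves:
    - [[0,0,-0.02,0,0,0],[0,0,-0.02,0,0,0]]

```text
t: 23.02
position: [0.4824, 0.1355, 0.2887]
orientation: [-0.0, 0.998, -0.061, 0.001]
ft_force: [-0.4, -0.0, 0.0]
gripper_width: 0.0471
```

Run:
```python
from h import *
st()
w=manip.camera("wrist"); cv2.imwrite("pics/o_wrist.png",w["img"][:,:,::-1])
```

```text
t 23.025 p [0.4824 0.1355 0.2887] F [-0.4 -0.   0. ] w 0.0471 q [ 0.16 -0.03  1.36  0.    1.8   1.85]
```

View pics/o_wrist.png

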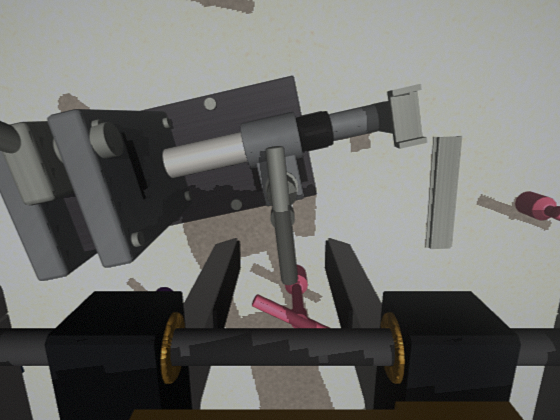

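Run:
```python
from h import *
w=manip.camera("wrist")
for a,b in [((275,150),(289,283))]:
    p,q=onz(w,*a,.191),onz(w,*b,.191); d=p-q; print(p,q,(p+q)/2,np.linalg.norm(d),np.degrees(np.arctan2(d[1],d[0])))
plan((.481,.1355,.19),-92)
t=manip.camera("top"); cv2.imwrite("pics/o_top.png",cv2.resize(t["img"][170:270,140:370,::-1],None,fx=3.4,fy=3.4,interpolation=cv2.INTER_CUBIC))
```

```text
[0.53212269 0.13501337 0.191     ] [0.42395724 0.13731332 0.191     ] [0.47803997 0.13616335 0.191     ] 0.10818989440982518 -1.2181128499653153
shift [-0.     -0.0003  0.1197] turn [ 0.0003  0.0014 -0.0419]
```

View pics/o_top.png

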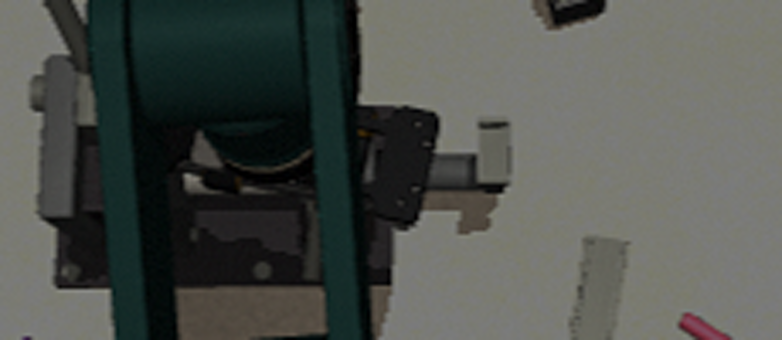

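The bar's yaw is -1.2°, about 0.1 rad clockwise past where it started. Even with worst-case play that leaves the nut below 0.35 rad. I'll regrip square and harder, and give one firm extra turn to confirm the stop.

>>> step_arm:
  moves:
    - [[0,0,0.05,0,0,-0.045],[0,0,0.1,0,0,-0.045],[0,0,0.12,0,0,-0.045],[0,0,0.12,0,0,-0.045]]

```text
t: 23.68
position: [0.4808, 0.1353, 0.1899]
orientation: [0.0, 1.0, -0.014, -0.002]
ft_force: [0.4, -0.1, 1.0]
gripper_width: 0.0469
```

>>> step_arm:
  moves:
    - [[0,0,0,0,0,0],[0,0,0,0,0,0],[0,0,0,0,0,0],[0,0,0,0,0,0],[0,0,0,0,0,0]]
  grip: -1
  force: 60

```text
t: 24.3
position: [0.4822, 0.1358, 0.1925]
orientation: [-0.0, 1.0, -0.014, 0.001]
ft_force: [0.2, 1.7, 2.6]
gripper_width: 0.0123
```

>>> step_arm:
  moves:
    - [[0,0,0,0,0,0.02],[0,0,0,0,0,0.04],[0,0,0,0,0,0.04]]

```text
t: 24.68
position: [0.4822, 0.1357, 0.1925]
orientation: [-0.0, 0.998, -0.056, 0.001]
ft_force: [-0.4, 0.9, 3.4]
gripper_width: 0.0128
```

Run:
```python
from h import *
s=manip.sense(); st(); print(s["wrist_torque"],2*np.degrees(np.arctan2(s["orientation"][2],s["orientation"][1])))
```

```text
t 24.675 p [0.4822 0.1357 0.1925] F [-0.4  0.9  3.4] w 0.0128 q [ 0.16 -0.02  1.54  0.    1.62  1.84]
[0.17536036 0.18956058 0.15260556] -6.3825506741418945
```

>>> step_arm:
  moves:
    - [[0,0,0,0,0,0.02],[0,0,0,0,0,0.04],[0,0,0,0,0,0.04]]

```text
t: 25.05
position: [0.4822, 0.1356, 0.1925]
orientation: [-0.0, 0.995, -0.097, 0.001]
ft_force: [0.2, 0.4, 4.8]
gripper_width: 0.0127
```

Run:
```python
from h import *
s=manip.sense(); st(); print(s["wrist_torque"],2*np.degrees(np.arctan2(s["orientation"][2],s["orientation"][1])))
w=manip.camera("wrist"); cv2.imwrite("pics/p_wrist.png",w["img"][:,:,::-1])
```

```text
t 25.05 p [0.4822 0.1356 0.1925] F [0.2 0.4 4.8] w 0.0127 q [ 0.16 -0.02  1.54 -0.    1.62  1.93]
[0.04321603 0.11117774 0.64424067] -11.101408645070606
```

View pics/p_wrist.png

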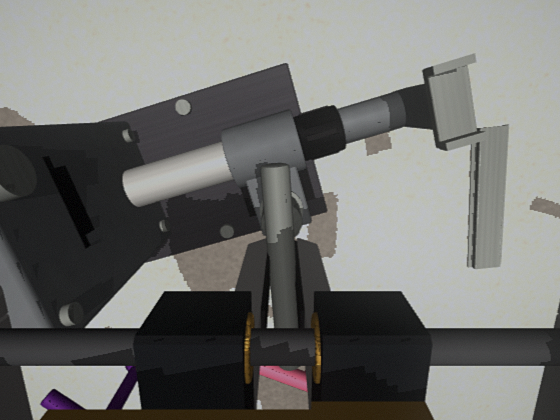

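>>> step_arm:
  moves:
    - [[0,0,0,0,0,0.02],[0,0,0,0,0,0.04],[0,0,0,0,0,0.04]]

```text
t: 25.48
position: [0.4822, 0.1355, 0.1925]
orientation: [-0.0, 0.99, -0.138, 0.001]
ft_force: [0.4, -0.8, 4.5]
gripper_width: 0.0126
```

Run:
```python
from h import *
s=manip.sense(); st(); print(s["wrist_torque"],2*np.degrees(np.arctan2(s["orientation"][2],s["orientation"][1])))
```

```text
t 25.475 p [0.4822 0.1355 0.1925] F [ 0.4 -0.8  4.5] w 0.0126 q [ 0.16 -0.02  1.54 -0.    1.62  2.01]
[-0.0302191   0.08632114  1.0318471 ] -15.87760726971138
```

>>> step_arm:
  moves:
    - [[0,0,0,0,0,0],[0,0,0,0,0,0],[0,0,0,0,0,0],[0,0,-0.03,0,0,0],[0,0,-0.1,0,0,0]]
  grip: 0

```text
t: 26.1
position: [0.4801, 0.135, 0.2687]
orientation: [0.001, 0.99, -0.14, -0.004]
ft_force: [1.1, -0.2, 0.1]
gripper_width: 0.0467
```

>>> step_arm:
  moves:
    - [[0,0,-0.02,0,0,0],[0,0,-0.02,0,0,0]]

```text
t: 26.35
position: [0.4823, 0.1355, 0.2885]
orientation: [-0.0, 0.99, -0.139, 0.001]
ft_force: [0.7, 0.3, 0.6]
gripper_width: 0.0468
```

Run:
```python
from h import *
st()
w=manip.camera("wrist"); cv2.imwrite("pics/q_wrist.png",w["img"][:,:,::-1])
s=manip.camera("scene"); cv2.imwrite("pics/q_scene.png",s["img"][:,:,::-1])
plan((.36,.16,.36),-90)
```

```text
t 26.35 p [0.4823 0.1355 0.2885] F [0.7 0.3 0.6] w 0.0468 q [ 0.16 -0.03  1.36  0.    1.8   2.01]
shift [-0.1544  0.0123 -0.0924] turn [ 0.0004  0.0015 -0.1336]
```

View pics/q_wrist.png

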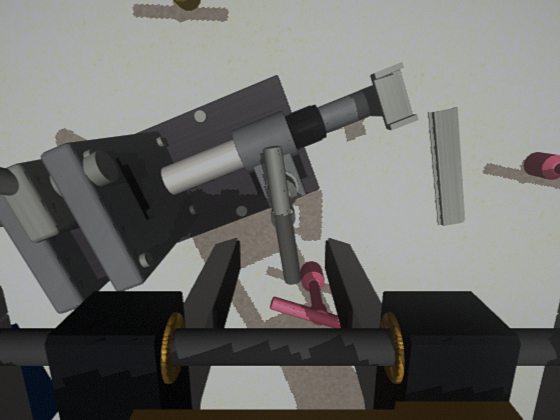

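View pics/q_scene.png

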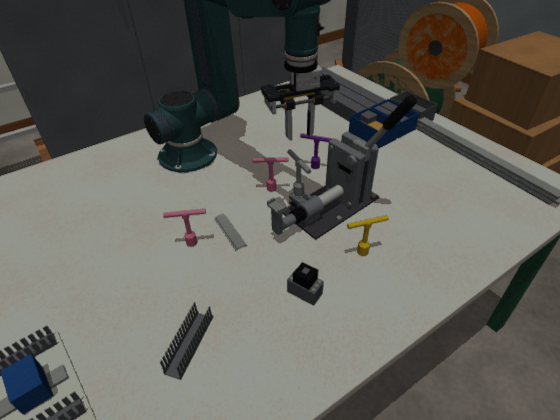

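Torque rose to 1.03 N m, over three times the turning torque, so the nut is at its stop. The wrench stands free at (280,215) in the wrist view, and the bystanders at (230,232), (188,340) and (305,282) in the scene view look unmoved. Retracting for a clear last check.

>>> step_arm:
  moves:
    - [[0,0,-0.06,0,0,0],[-0.05,0,-0.09,0,0,-0.08],[-0.1,0.008,-0.092,0,0,-0.133],[-0.154,0.012,-0.092,0,0,-0.133],[-0.154,0.012,-0.092,0,0,-0.133]]

```text
t: 27.08
position: [0.3587, 0.1605, 0.3604]
orientation: [0.0, 1.0, 0.0, -0.001]
ft_force: [-0.3, -0.1, -0.4]
gripper_width: 0.0471
```

>>> step_arm:
  moves:
    - [[0,0.07,0,0,0,0],[0,0.14,0,0,0,0],[0,-0.07,0,0,0,0],[0,-0.2,0,0,0,0],[0,-0.2,0,0,0,0]]

```text
t: 27.7
position: [0.3623, 0.2358, 0.3592]
orientation: [0.001, 1.0, -0.003, -0.001]
ft_force: [1.3, 0.9, -0.3]
gripper_width: 0.0471
```

Run:
```python
from h import *
st()
c=manip.camera("top"); cv2.imwrite("pics/r_top.png",cv2.resize(c["img"][170:270,140:370,::-1],None,fx=3.4,fy=3.4,interpolation=cv2.INTER_CUBIC))
c=manip.camera("scene"); cv2.imwrite("pics/r_scene.png",cv2.resize(c["img"][130:270,210:390,::-1],None,fx=4,fy=4,interpolation=cv2.INTER_CUBIC))
```

```text
t 27.7 p [0.3623 0.2358 0.3592] F [ 1.3  0.9 -0.3] w 0.0471 q [ 0.45 -0.16  1.34 -0.    1.96  2.02]
```

View pics/r_top.png

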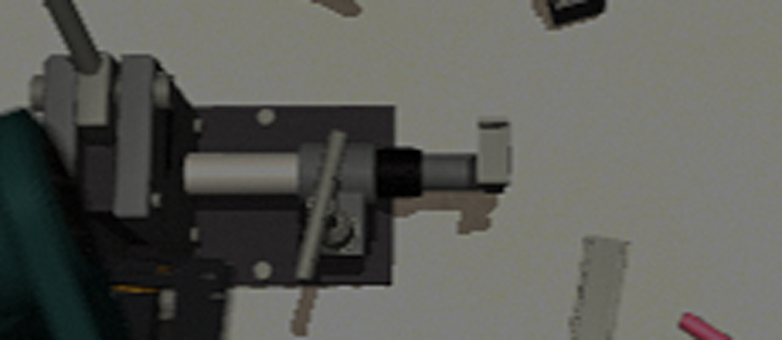

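View pics/r_scene.png

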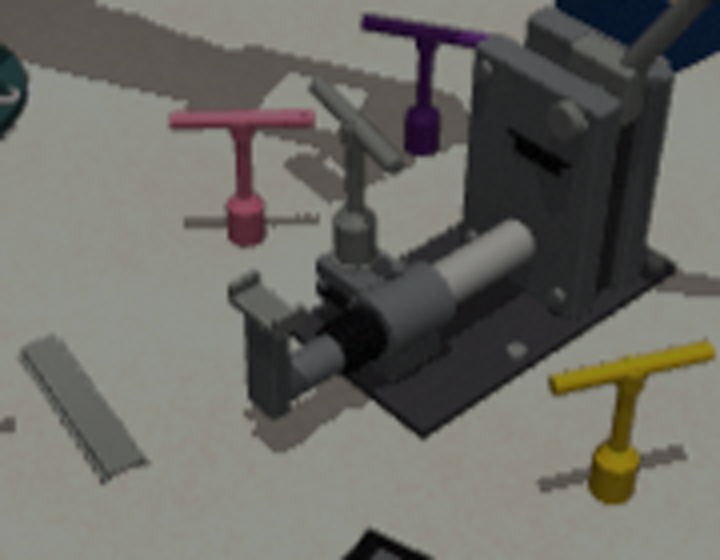

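The collar is flush with the clamp at (378,172) and the sleeve flush with the collar at (422,172). The bar's centre at (321,204) is within 1 px of its start, and the wrench is upright. I'll let it settle and hand in.

>>> step_arm:
  moves:
    - [[0,0,0,0,0,0],[0,0,0,0,0,0],[0,0,0,0,0,0]]

```text
t: 28.18
position: [0.3612, 0.2346, 0.3614]
orientation: [-0.0, 1.0, -0.002, 0.0]
ft_force: [-0.4, 0.3, 0.9]
gripper_width: 0.0471
```

Run:
```python
from h import *
t=manip.camera("top"); T=lambda x,y:(140+x/3.4,170+y/3.4)
print("bar",onz(t,*T(321,204),.191),"saddle",onz(t,*T(495,152),.135),"collar",onz(t,*T(400,172),.055))
st(); print(manip.hand_in())
```

```text
bar [0.48064769 0.13378448 0.191     ] saddle [0.5409915  0.01451529 0.135     ] collar [0.53519888 0.09072246 0.055     ]
t 28.225 p [0.3611 0.2347 0.3616] F [ 0.1 -0.5 -0.5] w 0.0471 q [ 0.44 -0.16  1.34 -0.    1.96  2.02]
the job is handed in; nothing more can be done
None
```

The job is done and handed in at 28 s of the 72 s allowed; no verdict is reported. I pushed the inner tube home by the saddle while the middle tube was clamped, then slackened the nut by turning the wrench about 68° anticlockwise. After that I pushed the middle tube home and turned the nut tight again.

**Last checks that passed**
- **Tubes:** the collar stands about 19 mm from the clamp mouth (18 expected) and the saddle about 95 mm (94 expected). Both pushes ended on a solid stop.
- **Nut:** the final tightening torque rose to about 1.0 N m, against about 0.3 N m to turn the nut, so it is at its stop.
- **Wrench:** it looks upright in the pictures and is released. The bar centre is within about 1 mm of where it started, and the gripper is well clear.
- **Bystanders:** the contactor, duct piece and rail offcut look unmoved in the pictures, but I did not measure them.

**Checks that disagreed**
- **First tightening pass:** the bar slipped about 6° in the jaws at 40 N, with low torque. I gripped again at 60 N and turned further to confirm the stop.
- **Bar angle:** the bar ended well clockwise of its starting angle, with the gripper at about 21° past it. I put this down to play between socket and nut plus some slip in the jaws.
- **Middle tube travel:** the middle tube moved about 86 mm by the arm's reading, against 81 mm estimated from the first picture. The final pictures still show it fully home.

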